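Set up a deburring spindle: close the chuck, then set the bearing adjuster

ROBOT

A 6-joint arm with a two-finger parallel gripper is mounted at the origin on the work surface. World frame = base frame: x ahead of the robot, y to its left, z up, the work surface at z = 0. Lengths are in m, angles in rad, forces in N, time in s.
With the tool pointing down it reaches from about 0.4 to 0.925 m from the base axis. Payload 3.4 kg.
Tool frame: the origin (TCP) lies between the finger pads; the fingertips stand 8 mm ahead of it and the grasp point (between the pads) lies 11 mm behind it (robot.tcp_to_tips is the distance from the TCP to the fingertips, in m); z points along the fingers, y is the direction in which the jaws open and shut (so a half turn about z gives the same grasp; the last joint's range is limited). The gripper opens to 85 mm and grips with 20 to 120 N. Pads are 22 mm wide; open, the fingers measure 114 mm over their backs; the gripper's body (76 mm by 85 mm) begins 54 mm behind the grasp point. The pads swing forward as they close: fully open they stand 13 mm farther back than shut.
Start: joints at [1.204, 0.307, 1.506, -0, 1.328, -0.073], TCP at [0.166, 0.551, 0.239] pointing down, gripper open.
Joint ranges: [-3.12, 3.12], [-1.05, 2.28], [0.14, 2.33], [-1.42, 4.57], [0.1, 2.73], [-2.68, 2.68]. Speed limits (rad/s): [2.57, 2.57, 3.14, 3.14, 3.14, 3.14].

INTERFACE

Orientations are given as a unit quaternion [x, y, z, w].
In Python, from station import observe, optics, robot gives the robot as it stands.
- The arm moves only by the tool move_arm, never from a script. Its argument "targets" is a list of rows, each an object with "rotation": the turn, a rotation vector about the tool's x, y, z in degrees, a list of three; "travel": the shift along the tool's x, y, z in m, a list of three; "fingers": the opening, from 0 (shut) to 1 (fully open). In form: [{"rotation": [wx, wy, wz], "travel": [tx, ty, tz], "fingers": fingers}, ...]. A call has exactly 5 rows; each row is the pose to reach, as a shift and turn from the pose commanded when the call began, along the tool's axes at that moment; what a row does not reach only later rows make up. A row lasts 1/10 s, in which the tool goes at most 50 mm and 8.59 degrees, less where a joint would pass 70% of its speed; a pose out of reach is approached as far as the arm can. A call with a gripper value outside its range is refused whole. The fingers move at their own pace and stop on an object; the grip force is fixed at half the most. Time passes only in rows, so rows that repeat a pose let the fingers close, or fill a call up. It gives the time, the measured TCP pose, the force and the opening at its end, in the units of the state.
- observe(): the state, without advancing time (a new reading comes with each control period).
- optics.snapshot(name): name is "side" or "top"; returns (picture, depth): 384x512x3 uint8, blue, green, red; 384x512 float32, m along the optical axis (not along the pixel's ray), 0 where there is no reading.
- optics.camera_info(name): a dict with "K" (3x3 intrinsics, pixels), "eye" and "attitude" of the camera in the world. Camera axes: x right, y up, looking along -z (the intrinsics and any distortion apply to the point x, -y, -z); pixel columns grow to the right and rows downward; lengths in m; the calibration is good to about 2 mm. A picture is of the moment at which its call begins. camera_info takes no time and is no camera call.
- robot.sign_off(): hands the job in, once; it reports no verdict.
Trained networks look in the newest picture that a camera, given by its name, has taken for a name from the list of things; names that differ only in an ending like _2 or _b are one class to them, and where a whole thing is asked for, a point or a joint stands for the part that bears it (a point fixed in the world has none). Each returns a list of dicts, best first, with "conf" (0 to 1); they miss things now and then, are a little off and sometimes report something else, mostly with a low value. They report only what shows in the picture. A call takes as long as a camera call.
- optics.look_for(camera, target): "centre" ([x, y, z] in m, in the coordinates of the camera as it stood for that picture, good to about 4 mm: the middle of the surface that is visible of it).
- optics.cut_out(camera, target): "mask" (384x512 bool, what is visible of it).
- optics.spot_point(camera, target): "centre" ([x, y, z] in m, in the coordinates of the camera as it stood for that picture, good to about 4 mm: a listed point, or the origin of a listed thing).
The state is a dict: "clock": time; "joint_pos": joint angles; "qd": joint speeds; "tau": joint torques, N m; "tool_pos": TCP position; "orientation": TCP orientation; "wrist_force": force on the tool from outside, world axes, zero at the start; "moment": the same for the moment, N m; "width": finger opening in m.
Only numpy, scipy, OpenCV 4.12 (cv2) and the standard library are available. Lean on these libraries where they do the work, as an engineer would, in place of code of your own. Each camera call takes 0.05 s, during which the arm holds its last target. There are 200 camera calls.

TASK

Get the small deburring spindle ready: turn the knurled chuck sleeve clockwise (seen from above) until the three jaws grip the bit firmly, and let go of it. Then turn the brass wing thumbscrew of the bearing adjuster clockwise until it seats against its stop, back it off a quarter turn, and finish still holding the wing between the fingers at that setting, so that it cannot creep. Leave the bit standing in the chuck, and do not turn the round clamp knob or push the parts and tools lying around.

Things in the scene. Friction and masses are not known exactly. Their poses are not given: they have to be found in the camera images.
- fixture: Spindle fixture fixed to the bench, any yaw: steel base plate 150 x 250 x 12 mm (centre at x 12, y 3 mm). Origin on the bench top, z up. In its frame the chuck axis is at (0, 85) mm, the wing thumbscrew's at (0, -75), the round clamp knob's at (60, 0). Bearing housing between chuck and adjuster 34 mm high, adjuster block 44 mm square, 38 mm high, heights above the bench.
- ring: The chuck sleeve. Origin on the chuck's vertical axis, 57 mm above the bench, a good height to grip. A knurled upright steel ring of 50 mm outside diameter, from 44 to 68 mm above the bench; below it, down to the base plate, is a fixed chuck body 42 mm in diameter. Jaws and bit stand above it, up to 93 mm above the bench, so the fingers go astride them.
- sleeve (a joint): Turn of the chuck sleeve in rad, 0 to 1.7, growing clockwise seen from above; it starts between 0 and 0.4. Each rad moves all three jaws 3.5 mm inward; they meet the bit at about 1.26 and from there the grip gets firm within about 0.15 rad more. Friction of about 0.3 N m holds it where it is left.
- jaw0: One of three alike steel jaws, 10 x 6 x 8 mm, lying radially on the chuck nose from 68 to 76 mm above the bench, 120 degrees apart. Origin on the chuck axis, 68 mm above the bench, when open; its own x points outward along the jaw (the origin moves inward with the jaw).
- jaw1: Second jaw, like jaw0, a third of a turn on.
- jaw2: Third jaw, like jaw0, two thirds of a turn on.
- bit: Steel countersink bit, 47 mm long, 12 mm shank and 18 mm head, standing loosely upright in the chuck's bore; about 25 mm shows above the sleeve. Origin at the centre of its foot, 46 mm above the bench; z along its axis, upward. 60 g.
- wing: The brass wing of the adjuster's thumbscrew, turning with it. Origin at its centre, on the vertical screw axis, 65 mm above the bench. A flat upright plate 44 mm long along its x, 10 mm thick along its y, from 52 to 78 mm above the bench.
- thumbscrew (a joint): Turn of the wing thumbscrew in rad, 0 to 2.6, growing clockwise seen from above; it seats against a hard stop at 2.6 and starts between 1.2 and 2.0. A quarter turn back from the stop is 1.03. It turns lightly (about 0.08 N m of friction) and does not rise or sink noticeably.
- round_knob (a joint): Turn of the round knurled brass clamp knob in rad, 0 at the start. Leave it alone.
- round_knob_top (a point): Centre of the top of the round clamp knob, 24 mm across, 26 mm above the bench.
- fitting: Brass fitting, 26 mm across, 24 mm high, standing on the bench close beside the fixture. Origin under its centre. Leave alone.
- cap0: Red plastic cap, 22 mm across, 16 mm high, beside the fixture. Origin under its centre. Leave alone.
- cap1: Another such red cap, on the other side of the fixture. Leave alone.
- pliers: Pliers lying on the bench, about 150 mm long, 12 mm high, jaws to its +x. Origin under the middle. Leave alone.
- driver: Screwdriver lying on the bench along its x, handle to -x. Leave alone.
- valve: Brass valve body, 32 mm across, 45 mm high, standing on the bench. Origin under its centre. Leave alone.
- jar: Closed jar, 60 mm across, 75 mm high, on the bench. Origin under its centre. Leave alone.

How it is judged:
On the way, in this order (a step that is already met when the one before it is completed fails the run):
1. the sleeve has been turned and all three jaws press on the bit, with the fingers off the sleeve (contact force between each of jaw0, jaw1, jaw2 and bit above 2 N and value of joint sleeve above 1.1 rad and contact force between the fingers and ring below 0.2 N), for 0.2 s.
2. the wing thumbscrew is turned clockwise until it seats (value of joint thumbscrew above 2.53 rad), for 0.1 s.
At the end, for the whole second after the job is handed in: The bit stands in the chuck (foot within 5 mm of the bore's floor, tilt under 0.12 rad) with each jaw pressing on it with over 2 N; the thumbscrew stands a quarter turn (1.57 rad, within 0.23) back from its stop, at rest, with the fingers still gripping its wing with more than 3 N (contact force between each of jaw0, jaw1, jaw2 and bit above 2 N and value of joint thumbscrew between 0.8 and 1.26 rad and velocity of joint thumbscrew between -0.1 and 0.1 rad/s and contact force between the fingers and wing above 3 N and angle between bit's own z axis and vertical below 0.12 rad and z of bit in the frame of fixture between 0.041 and 0.051 m); the arm keeps its last pose, push and grip.
It fails at once if the round clamp knob is turned by more than 0.15 rad (value of joint round_knob above 0.15 rad or value of joint round_knob below -0.15 rad).
It fails at once if the bit is pulled out of the chuck by more than 15 mm (z of bit in the frame of fixture above 0.061 m).
It fails at once if a part or tool lying around is pushed by more than 30 mm (distance of any of fitting, cap0, cap1, pliers, driver, valve, jar from where it was at the start of the episode above 0.03 m).
It also fails if it takes over 40 s, if anything falls off the work surface, if the arm or the gripper's body presses on something with over 40 N, if the wrist force passes 120 N, or if a joint passes its speed limit or range.

## Working session

There is one attempt and no reset: what is moved stays moved. The work goes in short steps, Python scripts to look and compute and a tool call to move; the robot and the scene stay as the last step left them, time stands still between calls to the robot, and variables do not carry over. Pictures are saved under pics/ and viewed, about 8 in all and at most 12, crops included, and the job is handed in when it is done.

Besides the shell and the picture viewer there is one more tool, called after "Call:" as a command line: name --argument value ..., lists and objects as JSON in quotes. move_arm: Moves the arm, as the interface text tells. Its arguments: {"type":"object","properties":{"targets":{"type":"array","items":{"type":"object","properties":{"rotation":{"type":"array","items":{"type":"number"}},"travel":{"type":"array","items":{"type":"number"}},"fingers":{"type":"number"}}}}},"required":["targets"]}

```bash
mkdir -p pics
cat > h.py <<'E'
import numpy as np, cv2
from scipy.spatial.transform import Rotation as R
from station import observe, optics, robot
def cam(n):
    c=optics.camera_info(n); a=np.array(c["attitude"],float)
    M=a if a.shape==(3,3) else R.from_quat(a).as_matrix()
    return np.array(c["K"]),np.array(c["eye"]),M
def w(n,p):
    K,e,M=cam(n); return M@np.array(p)+e
def px(n,P):
    K,e,M=cam(n); q=M.T@(np.array(P)-e); u=K@np.array([q[0],-q[1],-q[2]]); return u[:2]/u[2]
def cloud(n,depth):
    K,e,M=cam(n); v,u=np.mgrid[:384,:512]; d=depth
    x=(u-K[0,2])/K[0,0]*d; y=(v-K[1,2])/K[1,1]*d
    return np.stack([x,-y,-d],-1)@M.T+e
def tool():
    s=observe(); return np.array(s["tool_pos"]),R.from_quat(s["orientation"])
E
python3 - <<'E'
from h import *
print(optics.camera_info("top"),optics.camera_info("side"));print(observe())
for n in("top","side"):
    im,d=optics.snapshot(n); cv2.imwrite(f"pics/{n}0.png",im); np.save(f"{n}0.npy",d)
    for t in["fixture","ring","wing","bit","round_knob_top","jaw0","jar","valve","fitting","cap0","pliers","driver"]:
        r=optics.spot_point(n,t); print(n,t,[(np.round(w(n,x["centre"]),4),round(x["conf"],2)) for x in r[:3]])
E
```

```text
{'K': array([[408.07854837,   0.        , 256.3469012 ],
       [  0.        , 408.07854837, 192.07320271],
       [  0.        ,   0.        ,   1.        ]]), 'eye': array([ 0.44144369, -0.01337751,  1.07808148]), 'attitude': array([ 0.02563031, -0.04455262, -0.69865498,  0.7136101 ])} {'K': array([[401.1297304 ,   0.        , 253.3335715 ],
       [  0.        , 401.1297304 , 187.43783327],
       [  0.        ,   0.        ,   1.        ]]), 'eye': array([ 0.47897734, -0.70195209,  0.88354983]), 'attitude': array([ 0.3463629 , -0.0110673 , -0.03348147,  0.9374376 ])}
{'clock': 0.0, 'joint_pos': array([ 1.20447516e+00,  3.07553019e-01,  1.50768772e+00, -5.80356243e-06,
        1.32836574e+00, -7.35169839e-02]), 'qd': array([ 6.02926335e-05, -2.68297423e-04, -1.48558413e-04,  5.28679408e-05,
        6.90870270e-04,  2.92946602e-04]), 'tau': array([ 2.08073565e-03, -4.57553923e+01, -2.51917344e+01,  5.60475894e-05,
        1.30922665e-02,  2.35864661e-05]), 'tool_pos': array([0.16575795, 0.54988099, 0.23838704]), 'orientation': array([ 1.45878897e-01,  9.89301943e-01, -9.83273790e-0
[... 1098 characters left out ...]
44]), 0.58)]
side bit [(array([ 0.6528, -0.0253,  0.0472]), 0.58)]
side round_knob_top [(array([ 0.5824, -0.1008,  0.0237]), 0.62)]
side jaw0 []
side jar [(array([ 0.4074,  0.3573, -0.0033]), 0.85), (array([ 0.5819,  0.0485, -0.0016]), 0.35)]
side valve [(array([ 0.3564, -0.4179, -0.0015]), 0.61)]
side fitting [(array([ 0.5956,  0.3576, -0.0021]), 0.74), (array([0.5815, 0.0459, 0.0025]), 0.47)]
side cap0 [(array([ 0.5438, -0.1576,  0.0006]), 0.56), (array([ 0.4992,  0.0247, -0.002 ]), 0.48), (array([ 0.6509, -0.0232,  0.0459]), 0.39)]
side pliers [(array([ 0.566, -0.411, -0.002]), 0.84)]
side driver [(array([ 0.5989,  0.3616, -0.0019]), 0.8), (array([5.805e-01, 4.450e-02, 2.000e-04]), 0.48)]
```

Run:
```python
from h import *
t=cv2.imread("pics/top0.png"); s=cv2.imread("pics/side0.png")
P=[.578,-.0415,.04]
o=[]
for n,im in(("top",t),("side",s)):
    u,v=px(n,P).astype(int); c=im[max(0,v-75):v+75,max(0,u-75):u+75]; print(n,u-75,v-75,c.shape); o.append(cv2.resize(c,(400,400),interpolation=cv2.INTER_CUBIC))
cv2.imwrite("pics/a.png",np.hstack(o))
# refined geometry from top depth
d=np.load("top0.npy"); C=cloud("top",d); 
for nm,c,(lo,hi),r in(("ring",[.653,-.026],(.060,.072),.03),("wing",[.498,-.06],(.07,.09),.03),("sideb",[.653,-.026],(.083,.1),.02)):
    m=(abs(C[...,2]-(lo+hi)/2)<(hi-lo)/2)&(np.hypot(C[...,0]-c[0],C[...,1]-c[1])<r)
    q=C[m]; print(nm,len(q),q.mean(0),q.min(0),q.max(0))
    if len(q)>5: print(cv2.minAreaRect((q[:,:2]*1000).astype(np.float32)))
m=(C[...,2]>.008)&(C[...,2]<.016)&(np.hypot(C[...,0]-.578,C[...,1]+.0415)<.17)
print("plate",cv2.minAreaRect((C[m][:,:2]*1000).astype(np.float32)))
```

```text
top 182 104 (150, 150, 3)
side 198 128 (150, 150, 3)
ring 229 [ 0.65201666 -0.02717224  0.0677625 ] [ 0.62867455 -0.05164698  0.06001055] [ 0.67903859 -0.00111362  0.07170581]
((654.3124389648438, -26.625211715698242), (49.72719955444336, 49.053077697753906), 77.48310852050781)
wing 69 [ 0.49708061 -0.06095373  0.07806526] [ 0.47796838 -0.06916686  0.07160815] [ 0.51750578 -0.05123496  0.0817177 ]
((497.6205749511719, -60.925079345703125), (41.780609130859375, 9.6050386428833), 17.141151428222656)
sideb 39 [ 0.65391418 -0.0265616   0.08954532] [ 0.64656692 -0.03342326  0.08549438] [ 0.66162694 -0.01850931  0.09459559]
((654.1114501953125, -25.954330444335938), (15.091306686401367, 14.822781562805176), 0.6667119264602661)
plate ((574.3687744140625, -46.155059814453125), (249.61297607421875, 233.17971801757812), 12.40183162689209)
```

View pics/a.png

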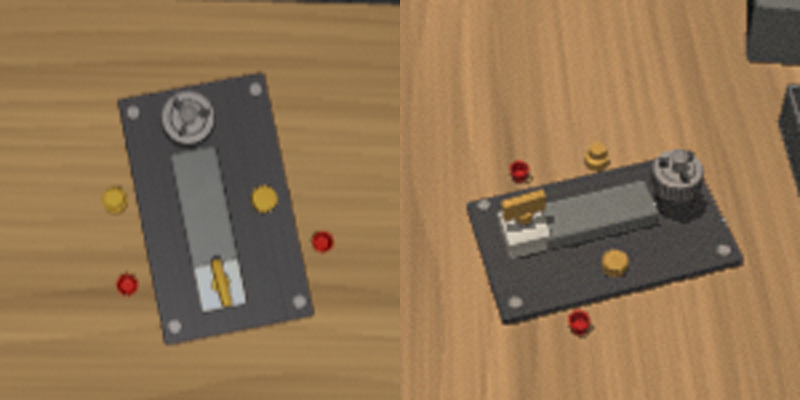

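The top crop shows the chuck at crop (188,117), the wing at (220,283), and the clamp knob at (265,198). This agrees with the networks, and the fixture y axis lies at about 12.4° in the world. I'll move above the chuck next.

Call:
move_arm --targets '[{"rotation": [0,0,8],"travel": [-0.042,-0.027,0],"fingers": 1},{"rotation": [0,0,16],"travel": [-0.084,-0.054,0],"fingers": 1},{"rotation": [0,0,24],"travel": [-0.126,-0.082,0],"fingers": 1},{"rotation": [0,0,32],"travel": [-0.168,-0.109,0],"fingers": 1},{"rotation": [0,0,40],"travel": [-0.21,-0.136,0],"fingers": 1}]'

```text
clock: 1.8
tool_pos: [0.3285, 0.3585, 0.2395]
orientation: [0.478, 0.879, 0.0, 0.0]
wrist_force: [2.1, 0.4, 0.0]
width: 0.0853
```

```bash
cat >> h.py <<'E'
def go(P,yaw):
    "travel/rotation in tool axes to TCP P with tool down and tool-y at yaw (deg)"
    p,r=tool(); a=np.radians(yaw); y=np.array([np.cos(a),np.sin(a),0]); z=np.array([0,0,-1.]); x=np.cross(y,z)
    G=R.from_matrix(np.stack([x,y,z],1)); s=observe()
    ya=r.as_matrix()[:,1]
    print("pos",p.round(4),"yaw %.1f"%np.degrees(np.arctan2(ya[1],ya[0])),"j6 %.1f"%np.degrees(s["joint_pos"][5]),"F",np.round(s["wrist_force"],1),"M",np.round(s["moment"],2),"w %.4f t %.2f"%(s["width"],s["clock"]))
    print("travel",r.inv().apply(np.array(P)-p).round(4),"rot",np.degrees((r.inv()*G).as_rotvec()).round(2))
E
python3 -c "
from h import *
go([.6535,-.0263,.2],-33)"
```

```text
pos [0.3285 0.3585 0.2395] yaw 32.9 j6 9.6 F [2.1 0.4 0. ] M [ 0.01 -0.05 -0.02] w 0.0853 t 1.80
travel [-0.4997  0.0636  0.0395] rot [ 3.000e-02 -2.000e-02  6.593e+01]
```

Call:
move_arm --targets '[{"rotation": [0,0,8],"travel": [-0.049,0.006,0],"fingers": 1},{"rotation": [0,0,16],"travel": [-0.098,0.012,0],"fingers": 1},{"rotation": [0,0,24],"travel": [-0.147,0.019,0.01],"fingers": 1},{"rotation": [0,0,32],"travel": [-0.196,0.025,0.02],"fingers": 1},{"rotation": [0,0,40],"travel": [-0.245,0.031,0.03],"fingers": 1}]'

```text
clock: 2.3
tool_pos: [0.4882, 0.1712, 0.2096]
orientation: [0.75, 0.662, 0.001, 0.0]
wrist_force: [-0.6, 0.6, -0.3]
width: 0.0853
```

```bash
python3 -c "
from h import *
go([.6535,-.0263,.16],-33)"
```

```text
pos [0.4882 0.1712 0.2096] yaw -7.1 j6 21.8 F [-0.6  0.6 -0.3] M [ 0.04 -0.01  0.  ] w 0.0853 t 2.30
travel [-0.1756  0.1884  0.0497] rot [ 0.05 -0.05 25.88]
```

Call:
move_arm --targets '[{"rotation": [0,0,5],"travel": [-0.032,0.034,0.008],"fingers": 1},{"rotation": [0,0,10],"travel": [-0.064,0.068,0.016],"fingers": 1},{"rotation": [0,0,16],"travel": [-0.096,0.102,0.024],"fingers": 1},{"rotation": [0,0,21],"travel": [-0.128,0.136,0.032],"fingers": 1},{"rotation": [0,0,25.9],"travel": [-0.16,0.17,0.04],"fingers": 1}]'

```text
clock: 2.8
tool_pos: [0.638, -0.0078, 0.1692]
orientation: [0.878, 0.478, 0.0, -0.0]
wrist_force: [0.7, 0.5, -0.2]
width: 0.0853
```

```bash
python3 -c "
from h import *
go([.6535,-.0263,.046],-33)"
```

```text
pos [ 0.638  -0.0078  0.1692] yaw -32.9 j6 28.4 F [ 0.7  0.5 -0.2] M [ 0.05  0.01 -0.04] w 0.0853 t 2.80
travel [-0.0072  0.023   0.1232] rot [ 0.01 -0.01  0.1 ]
```

Call:
move_arm --targets '[{"rotation": [0,0,0],"travel": [-0.007,0.023,0.01],"fingers": 1},{"rotation": [0,0,0],"travel": [-0.007,0.023,0.02],"fingers": 1},{"rotation": [0,0,0],"travel": [-0.007,0.023,0.06],"fingers": 1},{"rotation": [0,0,0],"travel": [-0.007,0.023,0.095],"fingers": 1},{"rotation": [0,0,0],"travel": [-0.007,0.023,0.122],"fingers": 1}]'

```text
clock: 3.3
tool_pos: [0.6499, -0.0227, 0.0452]
orientation: [0.877, 0.48, -0.001, -0.001]
wrist_force: [1.0, -0.4, -0.5]
width: 0.0855
```

Run:
```python
from h import *
go([.6535,-.0263,.046],-33)
im,d=optics.snapshot("side"); im2,_=optics.snapshot("top")
o=[]
for n,i in(("top",im2),("side",im)):
    u,v=px(n,[.6,-.03,.06]).astype(int); o.append(cv2.resize(i[v-60:v+60,u-60:u+60],(400,400),interpolation=cv2.INTER_CUBIC))
cv2.imwrite("pics/b.png",np.hstack(o))
```

```text
pos [ 0.6499 -0.0227  0.0452] yaw -32.6 j6 26.8 F [ 1.  -0.4 -0.5] M [-0.01  0.03  0.03] w 0.0855 t 3.30
travel [-0.0011  0.005  -0.0008] rot [-0.22  0.06  0.43]
```

View pics/b.png

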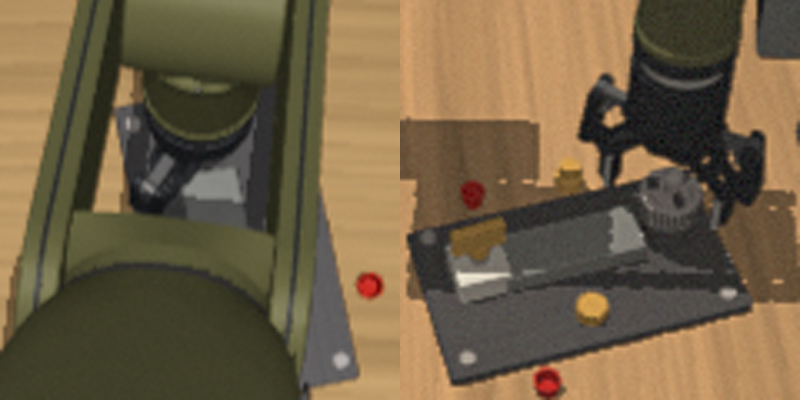

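The side crop shows the fingers astride the chuck at about (665,195), with the clamp knob clear. I'll take out the remaining 5 mm offset and then close.

Call:
move_arm --targets '[{"rotation": [0,0,0],"travel": [-0.001,0.005,-0.001],"fingers": 1},{"rotation": [0,0,0],"travel": [-0.001,0.005,-0.001],"fingers": 1},{"rotation": [0,0,0],"travel": [-0.001,0.005,-0.001],"fingers": 0.8},{"rotation": [0,0,0],"travel": [-0.001,0.005,-0.001],"fingers": 0.7},{"rotation": [0,0,0],"travel": [-0.001,0.005,-0.001],"fingers": 0.7}]'

```text
clock: 3.9
tool_pos: [0.6566, -0.0279, 0.0497]
orientation: [0.877, 0.48, 0.001, 0.0]
wrist_force: [-0.3, 0.3, -0.9]
width: 0.0598
```

```bash
python3 -c "
from h import *
go([.6535,-.0263,.046],-33)"
```

```text
pos [ 0.6566 -0.0279  0.0497] yaw -32.7 j6 26.6 F [-0.3  0.3 -0.9] M [0.04 0.03 0.03] w 0.0598 t 3.90
travel [-0.0004 -0.0035  0.0037] rot [ 0.09 -0.05  0.33]
```

Call:
move_arm --targets '[{"rotation": [0,0,0],"travel": [0,-0.0035,0.003],"fingers": 0.7},{"rotation": [0,0,0],"travel": [0,-0.0035,0.003],"fingers": 0.7},{"rotation": [0,0,0],"travel": [0,-0.0035,0.003],"fingers": 0.3},{"rotation": [0,0,0],"travel": [0,-0.0035,0.003],"fingers": 0.3},{"rotation": [0,0,0],"travel": [0,-0.0035,0.003],"fingers": 0.3}]'

```text
clock: 4.4
tool_pos: [0.6538, -0.0265, 0.0461]
orientation: [0.878, 0.479, 0.0, 0.001]
wrist_force: [-0.2, -2.3, 3.5]
width: 0.0492
```

```bash
python3 -c "
from h import *
go([.6535,-.0263,.046],-33)"
```

```text
pos [ 0.6538 -0.0265  0.0461] yaw -32.7 j6 26.7 F [-0.2 -2.3  3.5] M [-0.38 -0.11 -0.31] w 0.0492 t 4.40
travel [ 0.     -0.0004  0.0001] rot [ 0.09 -0.01  0.3 ]
```

Gripped at a width of 49 mm with low forces. Turning clockwise now.

Call:
move_arm --targets '[{"rotation": [0,0,0],"travel": [0,0,0],"fingers": 0.3},{"rotation": [0,0,7],"travel": [0,0,0],"fingers": 0.3},{"rotation": [0,0,14],"travel": [0,0,0],"fingers": 0.3},{"rotation": [0,0,21],"travel": [0,0,0],"fingers": 0.3},{"rotation": [0,0,28],"travel": [0,0,0],"fingers": 0.3}]'

```text
clock: 4.9
tool_pos: [0.6534, -0.0261, 0.0461]
orientation: [0.968, 0.251, 0.0, 0.0]
wrist_force: [-0.3, -2.4, 5.8]
width: 0.0485
```

```bash
python3 -c "
from h import *
go([.6535,-.0263,.046],-33)"
```

```text
pos [ 0.6534 -0.0261  0.0461] yaw -60.9 j6 54.9 F [-0.3 -2.4  5.8] M [-0.34  0.01  0.36] w 0.0485 t 4.90
travel [0.     0.0002 0.0001] rot [  0.04   0.   -27.87]
```

Call:
move_arm --targets '[{"rotation": [0,0,5],"travel": [0,0,0],"fingers": 0.3},{"rotation": [0,0,10],"travel": [0,0,0],"fingers": 0.3},{"rotation": [0,0,15],"travel": [0,0,0],"fingers": 0.3},{"rotation": [0,0,20],"travel": [0,0,0],"fingers": 0.3},{"rotation": [0,0,20],"travel": [0,0,0],"fingers": 0.3}]'

```text
clock: 5.4
tool_pos: [0.6533, -0.0257, 0.0461]
orientation: [0.997, 0.081, 0.0, -0.0]
wrist_force: [-0.5, 0.8, 6.0]
width: 0.049
```

```bash
python3 -c "
from h import *
go([.6535,-.0263,.046],-33)"
```

```text
pos [ 0.6533 -0.0257  0.0461] yaw -80.8 j6 74.8 F [-0.5  0.8  6. ] M [-0.36  0.12 -0.29] w 0.0490 t 5.40
travel [0.0001 0.0006 0.0001] rot [ 0.000e+00 -2.000e-02 -4.776e+01]
```

Call:
move_arm --targets '[{"rotation": [0,0,2],"travel": [0,0,0],"fingers": 0.3},{"rotation": [0,0,4],"travel": [0,0,0],"fingers": 0.3},{"rotation": [0,0,6],"travel": [0,0,0],"fingers": 0.3},{"rotation": [0,0,8],"travel": [0,0,0],"fingers": 0.3},{"rotation": [0,0,10],"travel": [0,0,0],"fingers": 0.3}]'

```text
clock: 5.9
tool_pos: [0.6532, -0.0255, 0.0461]
orientation: [1.0, -0.006, 0.0, -0.0]
wrist_force: [-1.2, -0.4, 5.8]
width: 0.0488
```

```bash
python3 -c "
from h import *
go([.6535,-.0263,.046],-33)"
```

```text
pos [ 0.6532 -0.0255  0.0461] yaw -90.7 j6 84.7 F [-1.2 -0.4  5.8] M [-0.24  0.14  0.35] w 0.0488 t 5.90
travel [0.0003 0.0008 0.0001] rot [-0.000e+00 -1.000e-02 -5.767e+01]
```

Call:
move_arm --targets '[{"rotation": [0,0,1],"travel": [0,0,0],"fingers": 0.3},{"rotation": [0,0,2],"travel": [0,0,0],"fingers": 0.3},{"rotation": [0,0,3],"travel": [0,0,0],"fingers": 0.3},{"rotation": [0,0,4],"travel": [0,0,0],"fingers": 0.3},{"rotation": [0,0,5],"travel": [0,0,0],"fingers": 0.3}]'

```text
clock: 6.4
tool_pos: [0.6532, -0.0254, 0.0461]
orientation: [0.999, -0.049, 0.0, -0.0]
wrist_force: [-0.9, 0.5, 4.9]
width: 0.049
```

```bash
python3 -c "
from h import *
go([.6535,-.0263,.046],-33)"
```

```text
pos [ 0.6532 -0.0254  0.0461] yaw -95.6 j6 89.7 F [-0.9  0.5  4.9] M [-0.14  0.16  0.23] w 0.0490 t 6.40
travel [0.0003 0.0008 0.0001] rot [-1.000e-02 -2.000e-02 -6.263e+01]
```

Call:
move_arm --targets '[{"rotation": [0,0,1.6],"travel": [0,0,0],"fingers": 0.3},{"rotation": [0,0,3.2],"travel": [0,0,0],"fingers": 0.3},{"rotation": [0,0,4.8],"travel": [0,0,0],"fingers": 0.3},{"rotation": [0,0,6.4],"travel": [0,0,0],"fingers": 0.3},{"rotation": [0,0,8],"travel": [0,0,0],"fingers": 0.3}]'

```text
clock: 6.9
tool_pos: [0.6532, -0.0252, 0.0461]
orientation: [0.993, -0.119, 0.0, -0.0]
wrist_force: [-0.5, 0.4, 5.5]
width: 0.0488
```

```bash
python3 -c "
from h import *
go([.6535,-.0263,.046],-33)"
```

```text
pos [ 0.6532 -0.0252  0.0461] yaw -103.7 j6 97.7 F [-0.5  0.4  5.5] M [-0.16  0.11  0.33] w 0.0488 t 6.90
travel [0.0005 0.001  0.0001] rot [-2.000e-02 -2.000e-02 -7.066e+01]
```

Call:
move_arm --targets '[{"rotation": [0,0,1],"travel": [0,0,0],"fingers": 0.3},{"rotation": [0,0,2],"travel": [0,0,0],"fingers": 0.3},{"rotation": [0,0,3],"travel": [0,0,0],"fingers": 0.3},{"rotation": [0,0,4],"travel": [0,0,0],"fingers": 0.3},{"rotation": [0,0,5],"travel": [0,0,0],"fingers": 0.3}]'

```text
clock: 7.4
tool_pos: [0.6533, -0.0251, 0.0461]
orientation: [0.987, -0.162, 0.0, -0.0]
wrist_force: [-0.5, 1.7, 5.9]
width: 0.049
```

```bash
python3 -c "
from h import *
go([.6535,-.0263,.046],-33)"
```

```text
pos [ 0.6533 -0.0251  0.0461] yaw -108.6 j6 102.7 F [-0.5  1.7  5.9] M [-0.1   0.1   0.32] w 0.0490 t 7.40
travel [0.0006 0.001  0.0001] rot [-3.000e-02 -3.000e-02 -7.562e+01]
```

Call:
move_arm --targets '[{"rotation": [0,0,1.2],"travel": [0,0,0],"fingers": 0.3},{"rotation": [0,0,2.4],"travel": [0,0,0],"fingers": 0.3},{"rotation": [0,0,3.6],"travel": [0,0,0],"fingers": 0.3},{"rotation": [0,0,4.8],"travel": [0,0,0],"fingers": 0.3},{"rotation": [0,0,6],"travel": [0,0,0],"fingers": 0.3}]'

```text
clock: 7.9
tool_pos: [0.6533, -0.025, 0.0461]
orientation: [0.977, -0.213, 0.0, -0.0]
wrist_force: [0.1, 2.2, 5.7]
width: 0.0492
```

Run:
```python
from h import *
go([.6535,-.0263,.046],-33)
im,d=optics.snapshot("side"); u,v=px("side",[.653,-.026,.07]).astype(int)
cv2.imwrite("pics/c.png",cv2.resize(im[v-25:v+25,u-25:u+25],(600,600),interpolation=cv2.INTER_CUBIC))
```

```text
pos [ 0.6533 -0.025   0.0461] yaw -114.6 j6 108.7 F [0.1 2.2 5.7] M [0.01 0.22 0.46] w 0.0492 t 7.90
travel [0.0007 0.0011 0.0001] rot [-4.000e-02 -3.000e-02 -8.162e+01]
```

View pics/c.png

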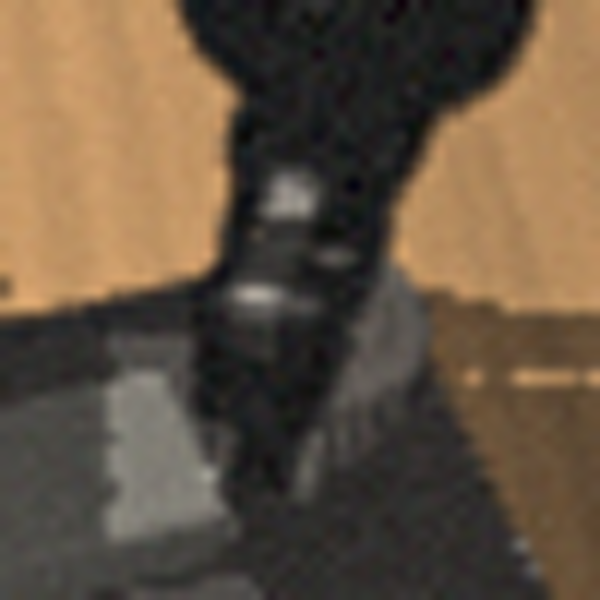

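The finger covers the jaws, so the picture settles nothing here, but the turning moment is rising (0.46 N m). Continuing.

Call:
move_arm --targets '[{"rotation": [0,0,1.2],"travel": [0,0,0],"fingers": 0.3},{"rotation": [0,0,2.4],"travel": [0,0,0],"fingers": 0.3},{"rotation": [0,0,3.6],"travel": [0,0,0],"fingers": 0.3},{"rotation": [0,0,4.8],"travel": [0,0,0],"fingers": 0.3},{"rotation": [0,0,6],"travel": [0,0,0],"fingers": 0.3}]'

```text
clock: 8.45
tool_pos: [0.6534, -0.0249, 0.0461]
orientation: [0.965, -0.264, 0.0, -0.0]
wrist_force: [0.6, 2.5, 6.1]
width: 0.0488
```

```bash
python3 -c "
from h import *
go([.6535,-.0263,.046],-33)"
```

```text
pos [ 0.6534 -0.0249  0.0461] yaw -120.6 j6 114.7 F [0.6 2.5 6.1] M [0.   0.19 0.47] w 0.0488 t 8.45
travel [0.0008 0.0012 0.0001] rot [-5.000e-02 -4.000e-02 -8.761e+01]
```

Call:
move_arm --targets '[{"rotation": [0,0,1],"travel": [0,0,0],"fingers": 0.3},{"rotation": [0,0,2],"travel": [0,0,0],"fingers": 0.3},{"rotation": [0,0,3],"travel": [0,0,0],"fingers": 0.3},{"rotation": [0,0,4],"travel": [0,0,0],"fingers": 0.3},{"rotation": [0,0,5],"travel": [0,0,0],"fingers": 0.3}]'

```text
clock: 8.95
tool_pos: [0.6535, -0.0248, 0.0461]
orientation: [0.952, -0.306, 0.0, -0.001]
wrist_force: [0.1, 2.4, 5.9]
width: 0.0486
```

```bash
python3 -c "
from h import *
go([.6535,-.0263,.046],-33)"
```

```text
pos [ 0.6535 -0.0248  0.0461] yaw -125.6 j6 119.6 F [0.1 2.4 5.9] M [0.04 0.16 0.56] w 0.0486 t 8.95
travel [0.0009 0.0012 0.0001] rot [-5.000e-02 -5.000e-02 -9.259e+01]
```

Call:
move_arm --targets '[{"rotation": [0,0,0],"travel": [0,0,0],"fingers": 1},{"rotation": [0,0,0],"travel": [0,0,0],"fingers": 1},{"rotation": [0,0,0],"travel": [0,0,0],"fingers": 1},{"rotation": [0,0,0],"travel": [0,0,-0.03],"fingers": 1},{"rotation": [0,0,0],"travel": [0,0,-0.07],"fingers": 1}]'

```text
clock: 9.45
tool_pos: [0.6507, -0.0258, 0.1132]
orientation: [0.952, -0.306, -0.004, 0.001]
wrist_force: [0.3, -0.6, 1.1]
width: 0.0853
```

```bash
python3 -c "
from h import *
go([.4977,-.0605,.13],-73)"
```

```text
pos [ 0.6507 -0.0258  0.1132] yaw -125.7 j6 119.7 F [ 0.3 -0.6  1.1] M [ 0.03 -0.05  0.01] w 0.0853 t 9.45
travel [-0.1042  0.1175 -0.0158] rot [ 2.000e-02  4.300e-01 -5.268e+01]
```

Call:
move_arm --targets '[{"rotation": [0,0,-8],"travel": [-0.01,0.01,-0.03],"fingers": 1},{"rotation": [0,0,-16],"travel": [-0.034,0.037,-0.035],"fingers": 1},{"rotation": [0,0,-24],"travel": [-0.06,0.067,-0.035],"fingers": 1},{"rotation": [0,0,-32],"travel": [-0.083,0.095,-0.035],"fingers": 1},{"rotation": [0,0,-40],"travel": [-0.104,0.117,-0.035],"fingers": 1}]'

```text
clock: 9.95
tool_pos: [0.4981, -0.0607, 0.1504]
orientation: [0.999, 0.041, -0.001, -0.0]
wrist_force: [0.2, -0.6, 0.1]
width: 0.0854
```

Run:
```python
from h import *
go([.4977,-.0605,.13],-73)
o=[]
for n,r in(("top",18),("side",18)):
    im,d=optics.snapshot(n); u,v=px(n,[.653,-.026,.075]).astype(int)
    o.append(cv2.resize(im[v-r:v+r,u-r:u+r],(400,400),interpolation=cv2.INTER_CUBIC))
    for t in("wing","bit"):
        print(n,t,[(np.round(w(n,x["centre"]),4),round(x["conf"],2)) for x in optics.spot_point(n,t)[:1]])
cv2.imwrite("pics/d.png",np.hstack(o))
```

```text
pos [ 0.4981 -0.0607  0.1504] yaw -85.4 j6 73.6 F [ 0.2 -0.6  0.1] M [-0.01 -0.02  0.  ] w 0.0854 t 9.95
travel [-0.0003 -0.0002  0.0204] rot [ -0.02   0.07 -12.36]
top wing [(array([ 0.6515, -0.0239,  0.0602]), 0.15)]
top bit [(array([ 0.6557, -0.0282,  0.0512]), 0.58)]
side wing [(array([ 0.4993, -0.0581,  0.0641]), 0.47)]
side bit [(array([ 0.6558, -0.0239,  0.0474]), 0.43)]
```

View pics/d.png

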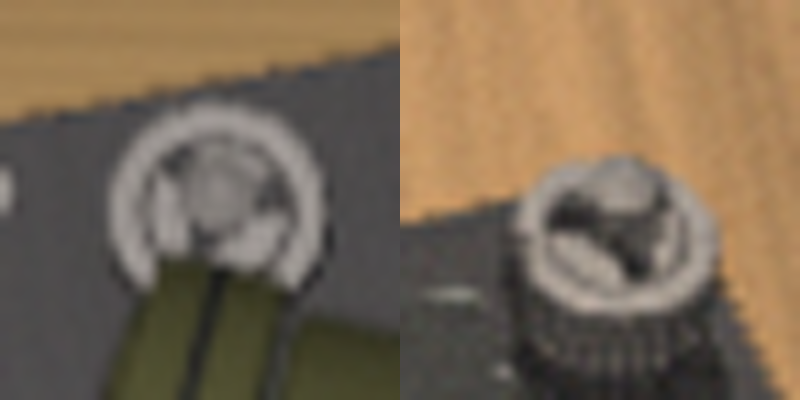

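The jaws (dark, around (610,225)) have closed on the upright bit, and the moment had risen to 0.56 N m. I'll go down onto the wing.

Call:
move_arm --targets '[{"rotation": [0,0,-7],"travel": [0,0,0.02],"fingers": 1},{"rotation": [0,0,-12.4],"travel": [0,0,0.04],"fingers": 1},{"rotation": [0,0,-12.4],"travel": [0,0,0.07],"fingers": 1},{"rotation": [0,0,-12.4],"travel": [0,0,0.095],"fingers": 0.8},{"rotation": [0,0,-12.4],"travel": [0,0,0.095],"fingers": 0.6}]'

```text
clock: 10.75
tool_pos: [0.4994, -0.0597, 0.0525]
orientation: [0.989, 0.145, -0.003, -0.001]
wrist_force: [-0.8, 0.1, -0.4]
width: 0.0593
```

```bash
python3 -c "
from h import *
go([.4977,-.0605,.054],-73)"
```

```text
pos [ 0.4994 -0.0597  0.0525] yaw -73.3 j6 61.6 F [-0.8  0.1 -0.4] M [ 0.05 -0.01 -0.04] w 0.0593 t 10.75
travel [-0.0018  0.0002 -0.0015] rot [-0.17  0.3  -0.28]
```

Call:
move_arm --targets '[{"rotation": [0,0,0],"travel": [0,0,0],"fingers": 0.5},{"rotation": [0,0,0],"travel": [0,0,0],"fingers": 0.4},{"rotation": [0,0,0],"travel": [0,0,0],"fingers": 0.3},{"rotation": [0,0,0],"travel": [0,0,0],"fingers": 0.0},{"rotation": [0,0,0],"travel": [0,0,0],"fingers": 0.0}]'

```text
clock: 11.25
tool_pos: [0.5012, -0.0591, 0.057]
orientation: [0.989, 0.145, 0.001, -0.001]
wrist_force: [-0.1, 5.9, 5.0]
width: 0.0143
```

```bash
python3 -c "
from h import *
go([.4977,-.0605,.054],-73)"
```

```text
pos [ 0.5012 -0.0591  0.057 ] yaw -73.4 j6 61.6 F [-0.1  5.9  5. ] M [ 1.01  0.02 -0.12] w 0.0143 t 11.25
travel [-0.0038  0.0003  0.003 ] rot [-0.07 -0.17 -0.37]
```

Call:
move_arm --targets '[{"rotation": [0,0,0],"travel": [0,0,0],"fingers": 0.4},{"rotation": [0,0,0],"travel": [-0.0036,0,0.0025],"fingers": 0.4},{"rotation": [0,0,0],"travel": [-0.0036,0,0.0025],"fingers": 0.0},{"rotation": [0,0,0],"travel": [-0.0036,0,0.0025],"fingers": 0.0},{"rotation": [0,0,0],"travel": [-0.0036,0,0.0025],"fingers": 0.0}]'

```text
clock: 11.75
tool_pos: [0.496, -0.0606, 0.0533]
orientation: [0.989, 0.145, -0.001, -0.001]
wrist_force: [-2.0, 3.1, 5.4]
width: 0.0151
```

Call:
move_arm --targets '[{"rotation": [0,0,0],"travel": [0,0,0],"fingers": 0.0},{"rotation": [0,0,0],"travel": [0,0,0],"fingers": 0.0},{"rotation": [0,0,0],"travel": [0,0,0],"fingers": 0.0},{"rotation": [0,0,0],"travel": [0,0,0],"fingers": 0.0},{"rotation": [0,0,0],"travel": [0,0,0],"fingers": 0.0}]'

```text
clock: 12.25
tool_pos: [0.496, -0.0606, 0.0533]
orientation: [0.989, 0.145, -0.001, -0.001]
wrist_force: [-2.1, 3.4, 5.6]
width: 0.0152
```

```bash
python3 -c "
from h import *
go([.4977,-.0605,.054],-73)"
```

```text
pos [ 0.496  -0.0606  0.0533] yaw -73.3 j6 61.4 F [-2.1  3.4  5.6] M [ 0.6   0.37 -0.04] w 0.0152 t 12.25
travel [ 0.0017  0.0004 -0.0007] rot [-0.11  0.07 -0.33]
```

Run:
```python
from h import *
im,d=optics.snapshot("side"); u,v=px("side",[.498,-.06,.065]).astype(int)
a=cv2.imread("pics/side0.png")
o=[cv2.resize(i[v-25:v+25,u-25:u+25],(400,400),interpolation=cv2.INTER_CUBIC) for i in(a,im)]
cv2.imwrite("pics/e.png",np.hstack(o))
```

```text
(no output)
```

View pics/e.png

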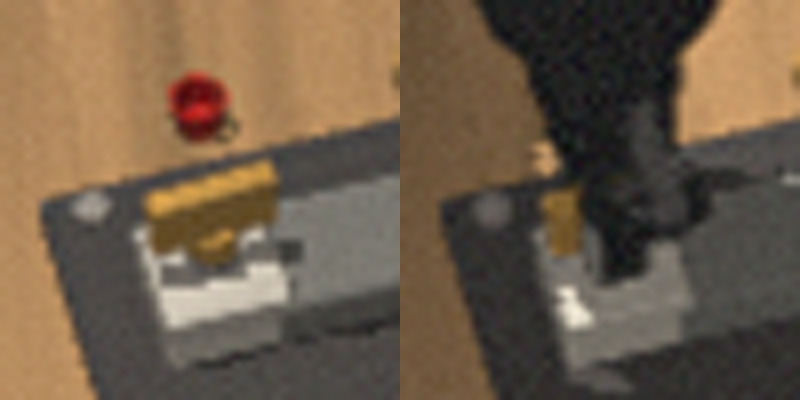

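The left crop shows a hub under the wing, at about (215,245). The 15 mm width means the fingertips are pinching that hub, so I'll regrip 8.5 mm higher.

Call:
move_arm --targets '[{"rotation": [0,0,0],"travel": [0,0,0],"fingers": 0.4},{"rotation": [0,0,0],"travel": [0,0,0],"fingers": 0.4},{"rotation": [0,0,0],"travel": [0.001,0,-0.0085],"fingers": 0.4},{"rotation": [0,0,0],"travel": [0.001,0,-0.0085],"fingers": 0.0},{"rotation": [0,0,0],"travel": [0.001,0,-0.0085],"fingers": 0.0}]'

```text
clock: 12.8
tool_pos: [0.4986, -0.0599, 0.0627]
orientation: [0.989, 0.145, 0.001, -0.001]
wrist_force: [-0.9, 6.7, 9.8]
width: 0.0131
```

Call:
move_arm --targets '[{"rotation": [0,0,0],"travel": [0,0,0],"fingers": 0.0},{"rotation": [0,0,0],"travel": [0,0,0],"fingers": 0.0},{"rotation": [0,0,0],"travel": [0,0,0],"fingers": 0.0},{"rotation": [0,0,0],"travel": [0,0,0],"fingers": 0.0},{"rotation": [0,0,0],"travel": [0,0,0],"fingers": 0.0}]'

```text
clock: 13.3
tool_pos: [0.4986, -0.0599, 0.0627]
orientation: [0.989, 0.145, 0.001, -0.001]
wrist_force: [-0.7, 5.5, 9.9]
width: 0.0131
```

```bash
python3 -c "
from h import *
go([.4977,-.0605,.062],-73)"
```

```text
pos [ 0.4986 -0.0599  0.0627] yaw -73.3 j6 61.5 F [-0.7  5.5  9.9] M [ 0.98  0.19 -0.06] w 0.0131 t 13.30
travel [-0.001   0.0003  0.0007] rot [-0.08 -0.12 -0.35]
```

Call:
move_arm --targets '[{"rotation": [0,0,0],"travel": [0,-0.0005,0],"fingers": 0.0},{"rotation": [0,0,0],"travel": [0,-0.001,0],"fingers": 0.0},{"rotation": [0,0,0],"travel": [0,-0.001,0],"fingers": 0.0},{"rotation": [0,0,0],"travel": [0,-0.0015,0],"fingers": 0.0},{"rotation": [0,0,0],"travel": [0,-0.0015,0],"fingers": 0.0}]'

```text
clock: 13.8
tool_pos: [0.4986, -0.0598, 0.0628]
orientation: [0.989, 0.145, 0.001, 0.0]
wrist_force: [-1.3, -0.1, 7.5]
width: 0.0132
```

```bash
python3 -c "
from h import *
go([.4977,-.0605,.062],-73)"
```

```text
pos [ 0.4986 -0.0598  0.0628] yaw -73.3 j6 61.6 F [-1.3 -0.1  7.5] M [0.2  0.2  0.02] w 0.0132 t 13.80
travel [-0.0011  0.0004  0.0008] rot [ 0.06 -0.13 -0.29]
```

Side force is now about zero and the grip is rigid. I'll turn clockwise toward the stop and watch the moment.

Call:
move_arm --targets '[{"rotation": [0,0,5],"travel": [0,0,0],"fingers": 0.0},{"rotation": [0,0,10],"travel": [0,0,0],"fingers": 0.0},{"rotation": [0,0,15],"travel": [0,0,0],"fingers": 0.0},{"rotation": [0,0,20],"travel": [0,0,0],"fingers": 0.0},{"rotation": [0,0,25],"travel": [0,0,0],"fingers": 0.0}]'

```text
clock: 14.3
tool_pos: [0.4986, -0.0599, 0.0627]
orientation: [0.997, -0.074, 0.001, 0.0]
wrist_force: [-1.4, 0.0, 6.9]
width: 0.0131
```

```bash
python3 -c "
from h import *
go([.4977,-.0605,.062],-73)"
```

```text
pos [ 0.4986 -0.0599  0.0627] yaw -98.5 j6 86.8 F [-1.4  0.   6.9] M [0.13 0.13 0.09] w 0.0131 t 14.30
travel [-0.0008  0.0007  0.0007] rot [  0.04  -0.14 -25.47]
```

Call:
move_arm --targets '[{"rotation": [0,0,1.6],"travel": [0,0,0],"fingers": 0.0},{"rotation": [0,0,3.2],"travel": [0,0,0],"fingers": 0.0},{"rotation": [0,0,4.8],"travel": [0,0,0],"fingers": 0.0},{"rotation": [0,0,6.4],"travel": [0,0,0],"fingers": 0.0},{"rotation": [0,0,8],"travel": [0,0,0],"fingers": 0.0}]'

```text
clock: 14.8
tool_pos: [0.4986, -0.06, 0.0628]
orientation: [0.99, -0.142, 0.001, 0.0]
wrist_force: [-1.1, 0.3, 7.2]
width: 0.013
```

```bash
python3 -c "
from h import *
go([.4977,-.0605,.062],-73)"
```

```text
pos [ 0.4986 -0.06    0.0628] yaw -106.3 j6 94.7 F [-1.1  0.3  7.2] M [0.07 0.16 0.04] w 0.0130 t 14.80
travel [-0.0007  0.0007  0.0008] rot [  0.04  -0.14 -33.33]
```

Call:
move_arm --targets '[{"rotation": [0,0,1.6],"travel": [0,0,0],"fingers": 0.0},{"rotation": [0,0,3.2],"travel": [0,0,0],"fingers": 0.0},{"rotation": [0,0,4.8],"travel": [0,0,0],"fingers": 0.0},{"rotation": [0,0,6.4],"travel": [0,0,0],"fingers": 0.0},{"rotation": [0,0,8],"travel": [0,0,0],"fingers": 0.0}]'

```text
clock: 15.3
tool_pos: [0.4986, -0.06, 0.0628]
orientation: [0.978, -0.211, 0.001, 0.0]
wrist_force: [-1.5, 0.3, 7.4]
width: 0.0128
```

```bash
python3 -c "
from h import *
go([.4977,-.0605,.062],-73)"
```

```text
pos [ 0.4986 -0.06    0.0628] yaw -114.3 j6 102.7 F [-1.5  0.3  7.4] M [0.08 0.2  0.06] w 0.0128 t 15.30
travel [-0.0006  0.0008  0.0008] rot [ 3.000e-02 -1.400e-01 -4.133e+01]
```

Call:
move_arm --targets '[{"rotation": [0,0,1.6],"travel": [0,0,0],"fingers": 0.0},{"rotation": [0,0,3.2],"travel": [0,0,0],"fingers": 0.0},{"rotation": [0,0,4.8],"travel": [0,0,0],"fingers": 0.0},{"rotation": [0,0,6.4],"travel": [0,0,0],"fingers": 0.0},{"rotation": [0,0,8],"travel": [0,0,0],"fingers": 0.0}]'

```text
clock: 15.8
tool_pos: [0.4986, -0.0601, 0.0627]
orientation: [0.96, -0.278, 0.001, 0.0]
wrist_force: [-1.1, -0.5, 7.4]
width: 0.013
```

```bash
python3 -c "
from h import *
go([.4977,-.0605,.062],-73)"
```

```text
pos [ 0.4986 -0.0601  0.0627] yaw -122.3 j6 110.7 F [-1.1 -0.5  7.4] M [0.05 0.11 0.07] w 0.0130 t 15.80
travel [-0.0005  0.0008  0.0007] rot [ 3.000e-02 -1.400e-01 -4.932e+01]
```

Call:
move_arm --targets '[{"rotation": [0,0,1.6],"travel": [0,0,0],"fingers": 0.0},{"rotation": [0,0,3.2],"travel": [0,0,0],"fingers": 0.0},{"rotation": [0,0,4.8],"travel": [0,0,0],"fingers": 0.0},{"rotation": [0,0,6.4],"travel": [0,0,0],"fingers": 0.0},{"rotation": [0,0,8],"travel": [0,0,0],"fingers": 0.0}]'

```text
clock: 16.3
tool_pos: [0.4985, -0.0601, 0.0627]
orientation: [0.939, -0.345, 0.001, -0.0]
wrist_force: [-1.1, -0.8, 7.6]
width: 0.0127
```

```bash
python3 -c "
from h import *
go([.4977,-.0605,.062],-73)"
```

```text
pos [ 0.4985 -0.0601  0.0627] yaw -130.3 j6 118.7 F [-1.1 -0.8  7.6] M [0.   0.14 0.06] w 0.0127 t 16.30
travel [-0.0003  0.0008  0.0007] rot [ 2.000e-02 -1.400e-01 -5.732e+01]
```

Call:
move_arm --targets '[{"rotation": [0,0,1.4],"travel": [0,0,0],"fingers": 0.0},{"rotation": [0,0,2.8],"travel": [0,0,0],"fingers": 0.0},{"rotation": [0,0,4.2],"travel": [0,0,0],"fingers": 0.0},{"rotation": [0,0,5.6],"travel": [0,0,0],"fingers": 0.0},{"rotation": [0,0,7],"travel": [0,0,0],"fingers": 0.0}]'

```text
clock: 16.8
tool_pos: [0.4985, -0.0601, 0.0627]
orientation: [0.916, -0.401, 0.001, -0.0]
wrist_force: [-0.4, -0.6, 8.1]
width: 0.013
```

```bash
python3 -c "
from h import *
go([.4977,-.0605,.062],-73)"
```

```text
pos [ 0.4985 -0.0601  0.0627] yaw -137.3 j6 125.7 F [-0.4 -0.6  8.1] M [-0.05  0.14  0.12] w 0.0130 t 16.80
travel [-0.0003  0.0009  0.0007] rot [ 2.000e-02 -1.500e-01 -6.431e+01]
```

Call:
move_arm --targets '[{"rotation": [0,0,1.2],"travel": [0,0,0],"fingers": 0.0},{"rotation": [0,0,2.4],"travel": [0,0,0],"fingers": 0.0},{"rotation": [0,0,3.6],"travel": [0,0,0],"fingers": 0.0},{"rotation": [0,0,4.8],"travel": [0,0,0],"fingers": 0.0},{"rotation": [0,0,6],"travel": [0,0,0],"fingers": 0.0}]'

```text
clock: 17.3
tool_pos: [0.4985, -0.0602, 0.0627]
orientation: [0.894, -0.448, 0.001, 0.0]
wrist_force: [-1.5, -0.9, 8.2]
width: 0.0135
```

```bash
python3 -c "
from h import *
go([.4977,-.0605,.062],-73)"
```

```text
pos [ 0.4985 -0.0602  0.0627] yaw -143.2 j6 131.6 F [-1.5 -0.9  8.2] M [0.01 0.14 0.5 ] w 0.0135 t 17.30
travel [-0.0002  0.0008  0.0007] rot [ 3.000e-02 -1.500e-01 -7.024e+01]
```

Call:
move_arm --targets '[{"rotation": [0,0,1],"travel": [0,0,0],"fingers": 0.0},{"rotation": [0,0,2],"travel": [0,0,0],"fingers": 0.0},{"rotation": [0,0,3],"travel": [0,0,0],"fingers": 0.0},{"rotation": [0,0,4],"travel": [0,0,0],"fingers": 0.0},{"rotation": [0,0,5],"travel": [0,0,0],"fingers": 0.0}]'

```text
clock: 17.8
tool_pos: [0.4986, -0.0604, 0.0626]
orientation: [0.874, -0.486, 0.002, 0.0]
wrist_force: [-0.9, -1.8, 5.5]
width: 0.0128
```

```bash
python3 -c "
from h import *
go([.4977,-.0605,.062],-73)"
```

```text
pos [ 0.4986 -0.0604  0.0626] yaw -148.2 j6 136.6 F [-0.9 -1.8  5.5] M [-0.3   0.19  0.76] w 0.0128 t 17.80
travel [-0.0004  0.0008  0.0006] rot [ 6.000e-02 -1.800e-01 -7.519e+01]
```

The stop is reached: the moment jumped from 0.1 to 0.76 N m, starting at yaw of about −140°. Now backing off counterclockwise to yaw of about −51°.

Call:
move_arm --targets '[{"rotation": [0,0,-4],"travel": [0,0,0],"fingers": 0.0},{"rotation": [0,0,-11],"travel": [0,0,0],"fingers": 0.0},{"rotation": [0,0,-18],"travel": [0,0,0],"fingers": 0.0},{"rotation": [0,0,-25],"travel": [0,0,0],"fingers": 0.0},{"rotation": [0,0,-32],"travel": [0,0,0],"fingers": 0.0}]'

```text
clock: 18.3
tool_pos: [0.4988, -0.0601, 0.0625]
orientation: [0.974, -0.225, 0.001, 0.0]
wrist_force: [0.2, -0.1, 6.4]
width: 0.0126
```

Call:
move_arm --targets '[{"rotation": [0,0,-7],"travel": [0,0,0],"fingers": 0.0},{"rotation": [0,0,-14],"travel": [0,0,0],"fingers": 0.0},{"rotation": [0,0,-21],"travel": [0,0,0],"fingers": 0.0},{"rotation": [0,0,-28],"travel": [0,0,0],"fingers": 0.0},{"rotation": [0,0,-35],"travel": [0,0,0],"fingers": 0.0}]'

```text
clock: 18.8
tool_pos: [0.4989, -0.0598, 0.0625]
orientation: [0.997, 0.078, 0.001, 0.0]
wrist_force: [0.3, 0.7, 5.8]
width: 0.0129
```

Call:
move_arm --targets '[{"rotation": [0,0,-7],"travel": [0,0,0],"fingers": 0.0},{"rotation": [0,0,-14],"travel": [0,0,0],"fingers": 0.0},{"rotation": [0,0,-21],"travel": [0,0,0],"fingers": 0.0},{"rotation": [0,0,-27],"travel": [0,0,0],"fingers": 0.0},{"rotation": [0,0,-30],"travel": [0,0,0],"fingers": 0.0}]'

```text
clock: 19.3
tool_pos: [0.4987, -0.0595, 0.0625]
orientation: [0.943, 0.332, 0.001, 0.0]
wrist_force: [-0.1, 2.2, 7.2]
width: 0.0127
```

Run:
```python
from h import *
go([.4977,-.0605,.062],-51)
o=[]
for n,r,P in(("side",25,[.498,-.06,.065]),("side",18,[.653,-.026,.075])):
    im,d=optics.snapshot(n); u,v=px(n,P).astype(int)
    o.append(cv2.resize(im[v-r:v+r,u-r:u+r],(400,400),interpolation=cv2.INTER_CUBIC))
cv2.imwrite("pics/f.png",np.hstack(o))
m=optics.cut_out("side","wing"); C=cloud("side",d)
if m:
    q=C[m[0]["mask"]&(d>0)]; q=q[(q[:,2]>.05)&(q[:,2]<.085)]; print(m[0]["conf"],len(q),q.mean(0))
    print(np.round(q[::max(1,len(q)//12)],3))
```

```text
pos [ 0.4987 -0.0595  0.0625] yaw -51.2 j6 39.5 F [-0.1  2.2  7.2] M [ 0.31 -0.04 -0.1 ] w 0.0127 t 19.30
travel [-0.0014  0.0002  0.0005] rot [ 0.07 -0.13 -0.16]
```

View pics/f.png

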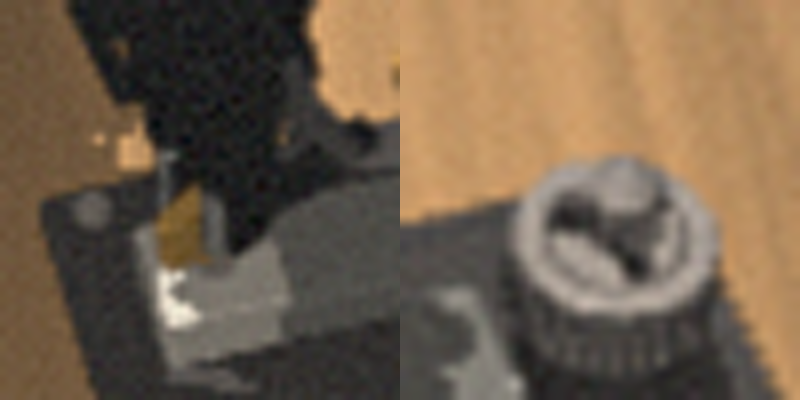

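The left crop shows the wing held between the fingers at about (185,230), turned as expected. The right crop shows the bit upright with the jaws closed. I'll let it settle and then hand in.

Call:
move_arm --targets '[{"rotation": [0,0,0],"travel": [0,0,0],"fingers": 0.0},{"rotation": [0,0,0],"travel": [0,0,0],"fingers": 0.0},{"rotation": [0,0,0],"travel": [0,0,0],"fingers": 0.0},{"rotation": [0,0,0],"travel": [0,0,0],"fingers": 0.0},{"rotation": [0,0,0],"travel": [0,0,0],"fingers": 0.0}]'

```text
clock: 19.95
tool_pos: [0.4987, -0.0595, 0.0625]
orientation: [0.944, 0.331, 0.001, 0.0]
wrist_force: [0.3, 2.0, 6.6]
width: 0.013
```

```bash
python3 -c "
from h import *
go([.4977,-.0605,.062],-51)
robot.sign_off()"
```

```text
pos [ 0.4987 -0.0595  0.0625] yaw -51.3 j6 39.6 F [0.3 2.  6.6] M [ 0.29 -0.02  0.03] w 0.0130 t 19.95
travel [-0.0015  0.0002  0.0005] rot [ 0.08 -0.13 -0.32]
the job is handed in; nothing more can be done
```

I tightened the chuck, released it, seated the thumbscrew and backed it off about a quarter turn. I handed in at 19.95 s with the wing still gripped, and no verdict was reported.

- **Chuck:** I turned the sleeve about 1.62 rad clockwise. The turning moment rose from about 0.33 to 0.56 N m as the jaws met the bit. The last picture shows the bit upright with the jaws closed in. I couldn't measure the jaw forces directly.
- **Thumbscrew:** my first grip was too low and pinched the hub under the wing, so I regripped 8.5 mm higher. The stop came at a tool yaw of about −140°, where the moment jumped from 0.1 to 0.76 N m. I then backed off to −51.3°, about 89° from the stop.
- **At hand-in:** the arm was steady and the finger opening read 13 mm on a wing that is 10 mm thick. I never explained that difference, but the wing turned with the fingers and the stop was clearly felt.
- **Less certain:** the tool turned up to 8° past the first stop contact, so the wing may sit a few degrees off, which should still be within the 13° allowed. I took the thumbscrew angle from the tool yaw, with no close measurement of the wing itself in the pictures.

I saw no contact with the clamp knob or the loose parts, though I did not measure their positions again at the end.

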